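# Open a bench kiln's vent and take a sight reading with the infrared thermometer

## Robot

A 6-joint arm with a two-finger parallel gripper is mounted at the origin on the work surface. World frame = base frame: x ahead of the robot, y to its left, z up, the work surface at z = 0. Lengths are in m, angles in rad, forces in N, time in s.
With the tool pointing down it reaches from about 0.275 to 1 m from the base axis. Payload 8.4 kg.
Tool frame: the origin (TCP) lies midway between the tips of the shut fingers; the grasp point (between the pads) lies 19 mm behind it; z points along the fingers, y is the direction in which the jaws open and shut (so a half turn about z gives the same grasp; the last joint's range is limited). The gripper opens to 85 mm and grips with 20 to 120 N. Pads are 22 mm wide; open, the fingers measure 114 mm over their backs; the gripper's body (76 mm by 85 mm) begins 54 mm behind the grasp point. The pads swing forward as they close: fully open they stand 13 mm farther back than shut.
Start: joints at [-1.145, 0.353, 1.633, -0, 1.155, -0.002], TCP at [0.259, -0.569, 0.231] pointing down, gripper open.
Joint ranges: [-2.63, 2.63], [-0.92, 2.1], [0.06, 2.66], [-1.3, 4.44], [0, 2.69], [-3.02, 3.02]. Speed limits (rad/s): [2.22, 2.22, 2.79, 3.14, 3.14, 3.14].

## Interface

Orientations are given as a unit quaternion [x, y, z, w].
In Python, from rig import sense, get_image, camera_params, sign_off gives the robot as it stands.
- The arm moves only by the tool servo_tool, never from a script. Its argument "rows" is a list of rows, each a list of 3 entries, a list of its own where there are three numbers: the shift along the tool's x, y, z in m, then the turn, a rotation vector about the tool's x, y, z in rad, then the finger opening in m, from 0 to 0.0854. A call has 1 to 20 rows; each row is the pose to reach, as a shift and turn from the pose commanded when the call began, along the tool's axes at that moment; what a row does not reach only later rows make up. A row lasts 1/10 s, in which the tool goes at most 50 mm and 8.59 degrees, less where a joint would pass 70% of its speed; a pose out of reach is approached as far as the arm can. A call with a gripper value outside its range is refused whole. The fingers move at their own pace and stop on an object; the grip force is fixed at half the most. Time passes only in rows, so rows that repeat a pose let the fingers close. It gives the time, the measured TCP pose, the force and the opening at its end, in the units of the state.
- sense(): the state, without advancing time (a new reading comes with each control period).
- get_image(name): name is "side" or "top" or "wrist"; returns the picture (384x512x3 uint8, red, green, blue); there is no depth.
- camera_params(name): a dict with "mtx" (3x3 intrinsics, pixels), "pose" (4x4, takes a point from camera to world coordinates). Camera axes: x right, y down, z forward; pixel columns grow to the right and rows downward; lengths in m; the calibration is good to about 2 mm. The wrist camera is an equidistant fisheye: a pixel r from the principal point sees the ray r / f radians off the axis. A picture is of the moment at which its call begins: read the wrist's pose just before it. camera_params takes no time and is no camera call; for the wrist camera it gives the pose at the moment of the call.
- sign_off(): hands the job in, once; it reports no verdict.
The state is a dict: "t": time; "qpos": joint angles; "qd": joint speeds; "joint_efforts": joint torques, N m; "tool_pos": TCP position; "eef_rot": TCP orientation; "force": force on the tool from outside, world axes, zero at the start; "moment": the same for the moment, N m; "opening": finger opening in m.
Only numpy, scipy, OpenCV 4.12 (cv2) and the standard library are available. Lean on these libraries where they do the work, as an engineer would, in place of code of your own. Each camera call takes 0.05 s, during which the arm holds its last target. There are 200 camera calls.

## Task

The small round kiln is to cool with its vent open: take hold of the plug in the slanted port of its lid, loosen it by rocking it a little from side to side while it is still in, draw it straight out, and stand it stem down on the round ceramic plate. Then take the pistol thermometer from its holster and aim it straight down the open port from about 60 mm off, holding it quite still there for two seconds without touching the kiln. Put it back muzzle down in the holster; drop nothing, and leave the brick, the tweezers and the ring mandrel where they are.

Things in the scene. Friction and masses are not known exactly. Their poses are not given: they have to be found in the camera images.
- kiln: Small round steel kiln, 240 mm across, with a grey conical lid (top at 132 mm, black knob on it to 160 mm) and a low control box behind. Fixed. Origin: under its middle axis; z up. The port stands on its -x side, roughly towards the robot. A springy fibre gasket in the port grips the plug: drawing it takes about 10 to 20 N straight, less while rocked, and it is free once drawn 40 mm.
- kiln_port: Round ceramic port collar on the lid, 72 mm across, 45 mm tall. Origin: centre of its mouth, 152 mm above the bench, 101 mm from the kiln's axis. z points straight out of the bore, 28 degrees from vertical, leaning away from the kiln; y is level, side to side across the port; x slopes up towards the kiln's middle. Bore 49 mm wide, 43 mm deep. Nothing above it.
- plug_grip (a point): Centre of the grip tab of the white ceramic plug. z along the plug from stem to tab (the port's z while seated), y across the tab's 22 mm thickness (the port's y), x along its 40 mm width. Tab goes on 23 mm outwards and 22 mm back to a round shoulder 56 mm wide. Stem's flat end 78 mm below, 33 mm wide. Seated, this point is 38 mm outside the mouth. 0.16 kg.
- plug: The same plug, origin at the middle of the stem's flat end, same axes; 101 mm long. To loosen it, tilt it about a point 15 mm inside the port's mouth, towards the port's +y and -y: 5 degrees each way moves the tab's centre about 4.5 mm, which is right (under 2.5 mm is too little); over 12 degrees would crack it.
- plate_top (a point): Centre of the flat top of the round ceramic soldering plate, 16 mm above the bench. The plate is 170 mm across; an 8 mm wide rim round its edge stands 4 mm above the flat. Fixed. z up. The plug's axis should stand within 60 mm of the centre.
- thermo_grip (a point): Grip point of the pistol thermometer, on its barrel's axis, 122 mm above the lens, 28 mm below the rear end. Barrel 40 mm thick along y (flat sides to grip), 52 mm along x. z from lens to rear (up in the holster; it looks along -z). Handle goes out to -x, 120 mm from the axis, 30 mm thick, 94 to 128 mm above the lens at its root, rising 9 degrees outwards. 0.26 kg.
- thermo_lens (a point): Centre of the thermometer's lens at the muzzle end of the barrel, 122 mm from thermo_grip along -z. Same axes. The muzzle is 46 mm (x) by 38 mm (y). At the start it stands on the holster's floor. The thermometer reads continuously; the trigger need not be pulled.
- holster: Bench holster: an upright open-topped sheet-metal pocket on a steel base 130 x 110 mm. Fixed. Origin under its centre; z up. Pocket inside 66 mm (x) by 54 mm (y), floor 8 mm and rim 76 mm above the bench. The thermometer stands in it muzzle down, handle to the holster's -x (roughly to the robot), above the rim.
- brick: White soldering brick, 110 x 70 x 45 mm, loose bystander; origin under its centre.
- tweezers: Steel tweezers, 170 mm long, lying flat (9 mm high), loose bystander; origin under the middle.
- mandrel: Tapered steel ring mandrel standing 152 mm tall on a wooden foot 100 x 70 x 22 mm, with a ring on it, loose bystander; origin under the foot.
There are look-alikes about, which are no part of the job. Leave any purple look-alike of the plug alone.

How it is judged:
On the way, in this order (a step that is already met when the one before it is completed fails the run):
1. the plug, still in the port, is rocked over to one side (grip point 2.5 mm or more sideways) ((y of plug_grip in the frame of kiln_port above 0.0025 m or y of plug_grip in the frame of kiln_port below -0.0025 m) and z of plug_grip in the frame of kiln_port below 0.048 m and x of plug_grip in the frame of kiln_port between -0.03 and 0.03 m and y of plug_grip in the frame of kiln_port between -0.03 and 0.03 m).
2. it comes back through the middle, still in the port (y of plug_grip in the frame of kiln_port between -0.0015 and 0.0015 m and z of plug_grip in the frame of kiln_port below 0.048 m and x of plug_grip in the frame of kiln_port between -0.03 and 0.03 m and y of plug_grip in the frame of kiln_port between -0.03 and 0.03 m).
3. and is rocked to a side again, still in the port (all of step 1).
4. the plug stands stem down on the plate, let go (horizontal distance between plug_grip and plate_top below 0.062 m and angle between plug_grip's own z axis and vertical below 0.2 rad and z of plug_grip in the frame of plate_top below 0.084 m and linear speed of plug below 0.03 m/s and contact force between the fingers and plug below 0.1 N), for 0.2 s.
5. the thermometer looks straight down the port, lens 35 to 95 mm off the mouth, within 12 mm of the bore's axis and 7 degrees of its direction, still, for 1.8 s (x of thermo_lens in the frame of kiln_port between -0.012 and 0.012 m and y of thermo_lens in the frame of kiln_port between -0.012 and 0.012 m and z of thermo_lens in the frame of kiln_port between 0.035 and 0.095 m and z of thermo_grip in the frame of kiln_port above 0.13 m and angle between the z axis of thermo_lens and the z axis of kiln_port, either way round below 0.12 rad and linear speed of thermo below 0.012 m/s and angular speed of thermo below 0.12 rad/s), for 1.8 s.
At the end, for the whole second after the job is handed in: The plug stands upright (within 11 degrees), stem down, on the flat of the plate (its axis within 62 mm of the middle); the thermometer stands muzzle down on the floor of the holster's pocket, within 10 degrees of upright; both released and at rest (all of step 4 and x of thermo_lens in the frame of holster between -0.02 and 0.02 m and y of thermo_lens in the frame of holster between -0.02 and 0.02 m and z of thermo_lens in the frame of holster below 0.016 m and angle between thermo_lens's own z axis and vertical below 0.17 rad and linear speed of thermo below 0.03 m/s and contact force between the fingers and thermo below 0.1 N); the robot touches nothing.
It fails at once if the plug is levered over more than 12.5 degrees in the port (angle between the z axis of plug_grip and the z axis of kiln_port, either way round above 0.22 rad and z of plug_grip in the frame of kiln_port below 0.06 m and (x of plug_grip in the frame of kiln_port between -0.04 and 0.04 m and y of plug_grip in the frame of kiln_port between -0.04 and 0.04 m)).
It fails at once if the thermometer touches the kiln (contact force between thermo and kiln above 0.5 N or contact force between thermo and kiln_port above 0.5 N).
It fails at once if the plug is dropped (linear speed of plug above 0.6 m/s and contact force between each of the fingers, the arm and plug below 0.05 N).
It fails at once if the thermometer is dropped (linear speed of thermo above 0.6 m/s and contact force between each of the fingers, the arm and thermo below 0.05 N).
It fails at once if the brick, tweezers or mandrel is displaced by more than 25 mm (distance of any of brick, tweezers, mandrel from where it was at the start of the episode above 0.025 m).
It also fails if it takes over 72 s, if anything falls off the work surface, if the arm or the gripper's body presses on something with over 40 N, if the wrist force passes 120 N, or if a joint passes its speed limit or range.

## Working session

There is one attempt and no reset: what is moved stays moved. The work goes in short steps, Python scripts to look and compute and a tool call to move; the robot and the scene stay as the last step left them, time stands still between calls to the robot, and variables do not carry over. Pictures are saved under pics/ and viewed, about 8 in all and at most 12, crops included, and the job is handed in when it is done.

Besides the shell and the picture viewer there is one more tool, called after "Request:" by a JSON object that holds its "method" and its "body". servo_tool: Moves the arm, as the interface text tells. Its arguments: {"type":"object","properties":{"rows":{"type":"array","items":{"type":"array"}}},"required":["rows"]}

```bash
ls; mkdir -p pics; python3 - <<'E'
from rig import *
import cv2,numpy as np
a=get_image("side");b=get_image("top")
cv2.imwrite("pics/s0.png",a[:,:,::-1]);cv2.imwrite("pics/t0.png",b[:,:,::-1])
cv2.imwrite("pics/both.png",cv2.resize(np.vstack([a,b])[:,:,::-1],None,fx=1,fy=1)[:, :])
np.set_printoptions(precision=4,suppress=True)
for n in("side","top"):
  c=camera_params(n);print(n,c["mtx"],c["pose"])
s=sense();print(s)
E
```

```text
pics
side [[472.4328   0.     258.4048]
 [  0.     472.4328 191.0172]
 [  0.       0.       1.    ]] [[-0.9161 -0.2325  0.3266  0.1761]
 [-0.4006  0.5633 -0.7226  0.8405]
 [-0.016  -0.7929 -0.6092  0.8342]
 [ 0.      0.      0.      1.    ]]
top [[438.18     0.     261.4135]
 [  0.     438.18   200.4714]
 [  0.       0.       1.    ]] [[ 0.0155 -0.9961  0.0867  0.4248]
 [-0.9995 -0.0132  0.0274 -0.0145]
 [-0.0261 -0.087  -0.9959  1.1957]
 [ 0.      0.      0.      1.    ]]
{'t': 0.1, 'qpos': array([-1.1454,  0.3536,  1.6341,  0.    ,  1.1552, -0.0024]), 'qd': array([-0.0006, -0.0027, -0.0012, -0.0008,  0.0016, -0.001 ]), 'joint_efforts': array([  0.0009, -60.6361, -34.2821,  -0.0001,   0.0041,   0.    ]), 'tool_pos': array([ 0.2591, -0.5683,  0.2306]), 'eef_rot': array([ 0.9772,  0.2123, -0.0001, -0.0006]), 'force': array([-0.3223, -0.6055,  0.284 ]), 'moment': array([ 0.0331, -0.0363,  0.0007]), 'opening': 0.08558291270129094}
```

View pics/s0.png

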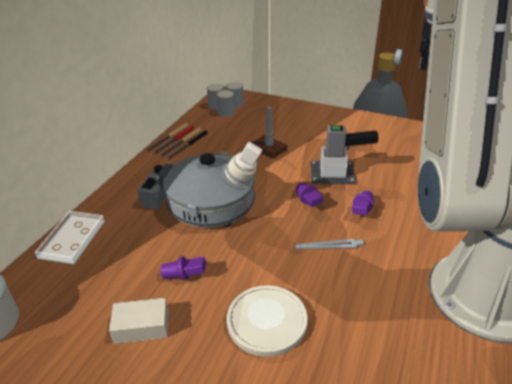

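View pics/t0.png

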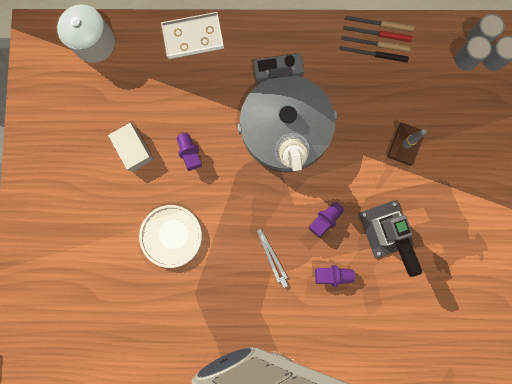

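The top view shows the kiln knob at (288,114) and the white plug at (292,152). The plate is at (170,237), and the holster with the thermometer is at (390,230) with its handle running to (415,270). The mandrel is at (405,143), the brick at (130,147) and the tweezers at (272,258). Three plug-shaped look-alikes at (190,152), (327,219) and (335,275) are purple. The white one in the lid port fits the description. I'll confirm it in one enlarged crop and measure.

```bash
cat > h.py <<'E'
import numpy as np,cv2
from scipy.spatial.transform import Rotation as R
from rig import *
np.set_printoptions(precision=4,suppress=True)
def ray(n,uv,c=None):
    c=c or camera_params(n);K=c["mtx"];P=c["pose"]
    x=(uv[0]-K[0,2])/K[0,0];y=(uv[1]-K[1,2])/K[1,1]
    if n=="wrist":
        r=np.hypot(x,y);s=np.sin(r)/max(r,1e-9);d=np.array([x*s,y*s,np.cos(r)])
    else: d=np.array([x,y,1.])
    return P[:3,3],P[:3,:3]@(d/np.linalg.norm(d))
def onz(n,uv,z,c=None):
    o,d=ray(n,uv,c);return o+d*(z-o[2])/d[2]
def proj(n,p,c=None):
    c=c or camera_params(n);K=c["mtx"];P=c["pose"];q=P[:3,:3].T@(np.asarray(p)-P[:3,3])
    if n=="wrist":
        r=np.hypot(q[0],q[1]);t=np.arctan2(r,q[2]);q=np.array([q[0]/r*t,q[1]/r*t,1.])
    return K[0,0]*q[0]/q[2]+K[0,2],K[1,1]*q[1]/q[2]+K[1,2]
def tri(l):
    A=0;b=0
    for n,uv in l:
        o,d=ray(n,uv);M=np.eye(3)-np.outer(d,d);A=A+M;b=b+M@o
    return np.linalg.solve(A,b)
def goto(p,Rm):
    "shift and turn from present pose to target TCP pose, in tool axes"
    s=sense();r0=R.from_quat(s["eef_rot"])
    return r0.inv().apply(np.asarray(p)-s["tool_pos"]),(r0.inv()*R.from_matrix(Rm)).as_rotvec()
E
python3 - <<'E'
from h import *
t=cv2.imread("pics/t0.png");s=cv2.imread("pics/s0.png")
def blobs(im,m,box,nm):
    x0,y0,x1,y1=box;k=np.zeros_like(m);k[y0:y1,x0:x1]=m[y0:y1,x0:x1]
    cs,_=cv2.findContours(k,cv2.RETR_EXTERNAL,cv2.CHAIN_APPROX_NONE);c=max(cs,key=cv2.contourArea)
    M=cv2.moments(c);print(nm,M["m10"]/M["m00"],M["m01"]/M["m00"],M["m00"],cv2.minAreaRect(c));return c
g=t.max(2)
blobs(t,(g<50).astype(np.uint8),(270,100,305,130),"knob")
gs=s.max(2);blobs(s,(gs<50).astype(np.uint8),(195,148,220,170),"knobS")
h=cv2.cvtColor(t,cv2.COLOR_BGR2HSV)
c=blobs(t,((h[...,1]<90)&(h[...,2]>150)).astype(np.uint8),(130,195,215,280),"plate");e=cv2.fitEllipse(c);print(e,onz("top",e[0],.02))
c=blobs(t,(g<45).astype(np.uint8),(385,235,430,285),"handle")
a=cv2.resize(t[95:185,225:345],None,fx=6,fy=6,interpolation=cv2.INTER_CUBIC)[:, :400] if 0 else t[100:175,250:350]
b=t[195:285,350:450]
A=cv2.resize(t[95:185,240:340],(400,360),interpolation=cv2.INTER_CUBIC);B=cv2.resize(b,(400,360),interpolation=cv2.INTER_CUBIC)
C=cv2.resize(s[130:190,210:277],(268,240),interpolation=cv2.INTER_CUBIC);D=cv2.resize(s[115:190,300:385],(340,240)[:],interpolation=cv2.INTER_CUBIC)
D=cv2.resize(s[115:190,300:385],(272,240),interpolation=cv2.INTER_CUBIC)
o=np.zeros((600,800,3),np.uint8);o[:360,:400]=A;o[:360,400:]=B;o[360:,:268]=C;o[360:,400:672]=D
cv2.imwrite("pics/c1.png",o)
E
```

```text
knob 287.6531986531986 114.22979797979798 198.0 ((288.0, 114.0), (16.0, 16.0), 90.0)
knobS 207.05822416302763 158.83114992721977 114.5 ((207.0, 159.0), (10.0, 14.0), 90.0)
plate 170.00625617385577 235.99110964767863 3037.0 ((170.0, 236.0), (62.0, 62.0), 90.0)
((170.00633239746094, 235.99208068847656), (61.68476867675781, 62.714324951171875), 35.15897750854492) [0.4279 0.2623 0.02  ]
handle 408.2046026609133 256.6084142394822 463.5 ((408.0689392089844, 256.6723937988281), (38.81032943725586, 14.112847328186035), 68.19859313964844)
```

View pics/c1.png

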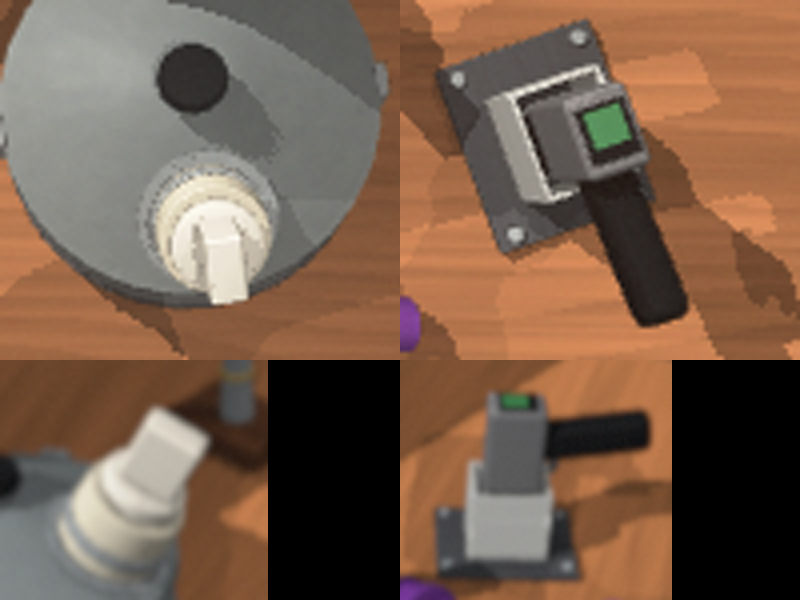

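The crop confirms the white plug in the port. Its tab end face is centred near crop (228,271), which is about (296.6,162.3) in the picture. The holster base screws are at crop TL (457,79), TR (579,37) and BL (515,234), and the thermometer's rear face centre is near crop (607,130).

```bash
python3 - <<'E'
from h import *
f=lambda u,v,x0,y0:(x0+(u+.5)/4-.5,y0+(v+.5)/4-.5)
k=onz("top",(287.7,114.2),.16);e=onz("top",f(228,271,240,95),.2059)
print("knob",k,"side",onz("side",(207,157.5),.158),"tri",tri([("top",(287.7,114.2)),("side",(207,157.5))]))
print("end",e,"r",np.linalg.norm((e-k)[:2]),"az",np.degrees(np.arctan2(*(e-k)[1::-1])))
# tab end in side crop: face centre ; side crop scale 4
for nm,z,p in [("TL",.008,(457,79)),("TR",.008,(579,37)),("BL",.008,(515,234))]:
    print(nm,onz("top",f(p[0]-400,p[1],350,195),z))
T=onz("top",f(207,130,350,195),.158);print("thermo rear",T)
# rear edges
q=[onz("top",f(u-400,v,350,195),.158) for u,v in[(565,100),(622,82),(648,160),(590,182)]]
print(np.array(q)[:,:2],[np.linalg.norm(q[i]-q[i-1]) for i in range(4)])
# rear handle tip
print("handle tip",onz("top",f(663-400,316,350,195),.14))
print("side handle tip",onz("side",(300+248/3.2,115+70/3.2),.15))
E
```

```text
knob [ 0.7245 -0.0462  0.16  ] side [ 0.7194 -0.0416  0.158 ] tri [ 0.7246 -0.047   0.1538]
end [ 0.5992 -0.0663  0.2059] r 0.12693436400859218 az -170.89719993532336
TL [ 0.4942 -0.2589  0.008 ]
TR [ 0.5237 -0.3409  0.008 ]
BL [ 0.3909 -0.297   0.008 ]
thermo rear [ 0.4567 -0.3153  0.158 ]
[[ 0.4739 -0.2911]
 [ 0.485  -0.3244]
 [ 0.4395 -0.3389]
 [ 0.4261 -0.3051]] [np.float64(0.04980028647869785), np.float64(0.03514191788869977), np.float64(0.04774493152277333), np.float64(0.03636328335988703)]
handle tip [ 0.348  -0.3521  0.14  ]
side handle tip [ 0.3364 -0.3229  0.15  ]
```

```bash
cat >> h.py <<'E'
def cfg(k=(0.7245,-0.0465),yaw=9.1):
    a=np.radians(yaw);x=np.array([np.cos(a),np.sin(a),0]);y=np.array([-np.sin(a),np.cos(a),0]);s,c=np.sin(np.radians(28)),np.cos(np.radians(28))
    zp=np.array([0,0,1])*c-x*s;xp=np.cross(y,zp);m=np.array([k[0],k[1],.152])-.101*x
    return m,np.c_[xp,y,zp]
def toolR(zp,yp): # tool z=-zp, y=-yp, x=xp
    z=-zp;y=-yp;return np.c_[np.cross(y,z),y,z]
E
python3 - <<'E'
from h import *
m,P=cfg();print(m,P)
Rt=toolR(P[:,2],P[:,1])
print(goto(m+P[:,2]*(.022+.11),Rt), m+P[:,2]*.132)
E
```

```text
[ 0.6248 -0.0625  0.152 ] [[ 0.8718 -0.1582 -0.4636]
 [ 0.1396  0.9874 -0.0743]
 [ 0.4695  0.      0.8829]]
(array([ 0.4828, -0.3251, -0.0375]), array([-0.0669,  0.4859,  0.2633])) [ 0.5636 -0.0723  0.2685]
```

Request:
{"method": "servo_tool", "body": {"rows": [[[0.04, -0.027, -0.03], [0, 0.04, 0.02], 0.0854], [[0.08, -0.054, -0.04], [-0.01, 0.08, 0.04], 0.0854], [[0.12, -0.081, -0.04], [-0.02, 0.12, 0.065], 0.0854], [[0.16, -0.108, -0.04], [-0.02, 0.16, 0.09], 0.0854], [[0.2, -0.135, -0.04], [-0.03, 0.2, 0.11], 0.0854], [[0.24, -0.162, -0.04], [-0.03, 0.24, 0.13], 0.0854], [[0.28, -0.189, -0.04], [-0.04, 0.28, 0.15], 0.0854], [[0.32, -0.216, -0.04], [-0.045, 0.32, 0.175], 0.0854], [[0.36, -0.243, -0.04], [-0.05, 0.36, 0.2], 0.0854], [[0.4, -0.27, -0.0375], [-0.055, 0.4, 0.22], 0.0854], [[0.44, -0.297, -0.0375], [-0.06, 0.44, 0.24], 0.0854], [[0.483, -0.325, -0.0375], [-0.067, 0.486, 0.263], 0.0854], [[0.483, -0.325, -0.0375], [-0.067, 0.486, 0.263], 0.0854], [[0.483, -0.325, -0.0375], [-0.067, 0.486, 0.263], 0.0854], [[0.483, -0.325, -0.0375], [-0.067, 0.486, 0.263], 0.0854]]}}

```text
t: 1.6
tool_pos: [0.5636, -0.0731, 0.2686]
eef_rot: [0.967, 0.077, 0.241, -0.019]
force: [-0.7, 0.8, 0.2]
opening: 0.0853
```

```bash
python3 - <<'E'
from h import *
c=camera_params("wrist");im=get_image("wrist");cv2.imwrite("pics/w1.png",im[:,:,::-1])
print(c["mtx"],c["pose"])
s=sense();print(s["t"],s["tool_pos"],s["qpos"],s["force"])
m,P=cfg();Rt=toolR(P[:,2],P[:,1]);print(goto(m+P[:,2]*.132,Rt))
for d in(.061,.016,0):print(d,proj("wrist",m+P[:,2]*d,c))
print(proj("wrist",(0.7245,-.0465,.16),c))
E
```

```text
[[297.3186   0.     253.5626]
 [  0.     297.3186 189.0309]
 [  0.       0.       1.    ]] [[ 0.1596 -0.9726  0.1689  0.567 ]
 [-0.9872 -0.1575  0.0257 -0.0723]
 [ 0.0016 -0.1708 -0.9853  0.4314]
 [ 0.      0.      0.      1.    ]]
1.65 [ 0.5636 -0.0736  0.2687] [-0.2423  0.0218  2.0547  0.3124  0.6328  0.9577] [ 1.0663  0.2886 -0.0766]
(array([ 0.0001, -0.0013,  0.0002]), array([0.0017, 0.    , 0.0002]))
0.061 (np.float64(252.4385642337956), np.float64(200.83836881800315))
0.016 (np.float64(252.57987588391765), np.float64(183.53215711648286))
0 (np.float64(252.62032052674863), np.float64(178.6306431878299))
(np.float64(252.8421500427742), np.float64(82.03615574751537))
```

View pics/w1.png

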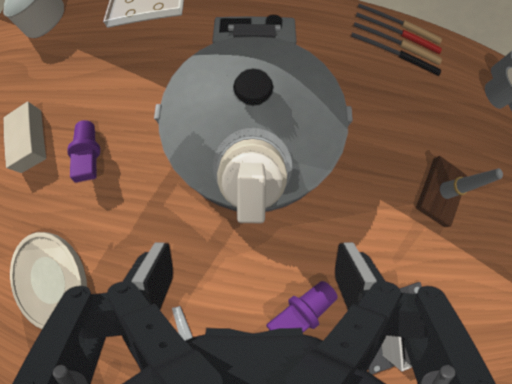

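The wrist view shows the knob at about (253,86) and the tab end face at about (251,207). Both sit 4–6 px lower than predicted, so I'll measure with masks.

```bash
python3 - <<'E'
from h import *
im=cv2.imread("pics/w1.png");g=im.max(2)
c=camera_params("wrist")
m=np.zeros_like(g);m[60:115,225:285]=g[60:115,225:285]<50
cs,_=cv2.findContours(m,0,1);k=max(cs,key=cv2.contourArea);print(cv2.boundingRect(k))
print(onz("wrist",(253,85),.16,c))
print("end",onz("wrist",(251.5,207),.2059,c))
cv2.imwrite("pics/w1c.png",cv2.resize(im[130:230,205:305],(800,600)[:1]*2 if 0 else (600,600),interpolation=cv2.INTER_CUBIC))
E
```

```text
(234, 69, 39, 36)
[ 0.7211 -0.0479  0.16  ]
end [ 0.5917 -0.0676  0.2059]
```

View pics/w1c.png

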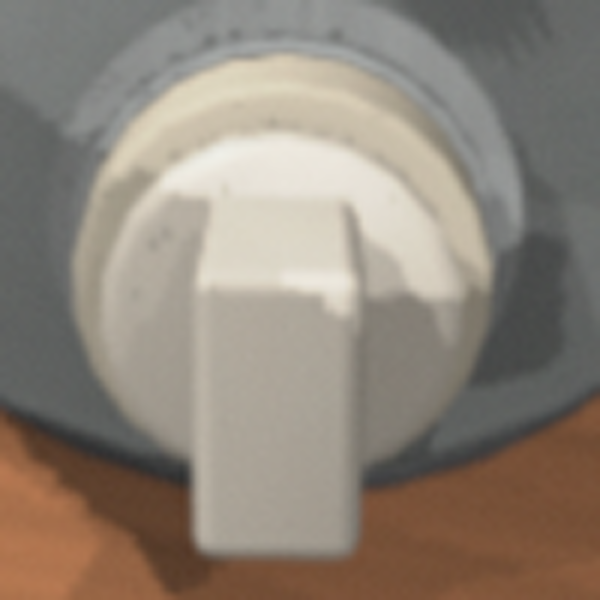

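The end face is centred at about (251.1,199.9) and was predicted at (252.4,200.8), so the estimate holds to about 1 mm. I'll approach and grip.

Request:
{"method": "servo_tool", "body": {"rows": [[[0, -0.001, 0.02], [0, 0, 0], 0.0854], [[0, -0.002, 0.04], [0, 0, 0], 0.0854], [[0, -0.002, 0.06], [0, 0, 0], 0.0854], [[0, -0.002, 0.075], [0, 0, 0], 0.0854], [[0, -0.002, 0.09], [0, 0, 0], 0.0854], [[0, -0.002, 0.1], [0, 0, 0], 0.0854], [[0, -0.002, 0.106], [0, 0, 0], 0.0854], [[0, -0.002, 0.11], [0, 0, 0], 0.0854], [[0, -0.002, 0.11], [0, 0, 0], 0.0854], [[0, -0.002, 0.11], [0, 0, 0], 0.0854]]}}

```text
t: 2.65
tool_pos: [0.6148, -0.0626, 0.1721]
eef_rot: [0.967, 0.077, 0.242, -0.019]
force: [-0.1, -0.6, 0.1]
opening: 0.0852
```

```bash
python3 - <<'E'
from h import *
s=sense();m,P=cfg();Rt=toolR(P[:,2],P[:,1]);print(s["t"],s["force"],goto(m+P[:,2]*.022,Rt))
E
```

```text
2.65 [-0.0874 -0.5806  0.1343] (array([-0.0007,  0.0014,  0.0004]), array([ 0.0012, -0.001 ,  0.0009]))
```

Request:
{"method": "servo_tool", "body": {"rows": [[[0, 0, 0], [0, 0, 0], 0.05], [[0, 0, 0], [0, 0, 0], 0.04], [[0, 0, 0], [0, 0, 0], 0.03], [[0, 0, 0], [0, 0, 0], 0.026], [[0, 0, 0], [0, 0, 0], 0.023], [[0, 0, 0], [0, 0, 0], 0.02], [[0, 0, 0], [0, 0, 0], 0.01], [[0, 0, 0], [0, 0, 0], 0.0], [[0, 0, 0], [0, 0, 0], 0.0], [[0, 0, 0], [0, 0, 0], 0.0], [[0, 0, 0], [0, 0, 0], 0.0]]}}

```text
t: 3.75
tool_pos: [0.6147, -0.0625, 0.1717]
eef_rot: [0.967, 0.077, 0.241, -0.019]
force: [0.0, 0.3, 1.1]
opening: 0.0213
```

```bash
python3 - <<'E'
from h import *
s=sense();m,P=cfg();Rt=toolR(P[:,2],P[:,1]);print(s["t"],s["force"],s["moment"],s["opening"],goto(m+P[:,2]*.022,Rt))
E
```

```text
3.75 [0.021  0.2964 1.1094] [0.0883 0.2056 0.0753] 0.021293296015082546 (array([-0.0004,  0.0015,  0.0001]), array([ 0.001 , -0.0005,  0.0008]))
```

Request:
{"method": "servo_tool", "body": {"rows": [[[0, 0.0012, 0], [0.033, 0, 0], 0], [[0, 0.0025, 0.0001], [0.067, 0, 0], 0], [[0, 0.0037, 0.0002], [0.1, 0, 0], 0], [[0, 0.0037, 0.0002], [0.1, 0, 0], 0], [[0, 0.0037, 0.0002], [0.1, 0, 0], 0], [[0, 0.0037, 0.0002], [0.1, 0, 0], 0]]}}

```text
t: 4.35
tool_pos: [0.6153, -0.0662, 0.1714]
eef_rot: [0.965, 0.089, 0.237, -0.066]
force: [-0.2, 0.2, -0.2]
opening: 0.0217
```

```bash
python3 - <<'E'
from h import *
s=sense();m,P=cfg();Rt=toolR(P[:,2],P[:,1]);print(s["t"],s["force"],s["moment"],s["opening"],goto(m+P[:,2]*.022,Rt))
E
```

```text
4.35 [-0.1621  0.2418 -0.1686] [-0.0337  0.3     0.0087] 0.02165430945057528 (array([-0.0003, -0.0021,  0.    ]), array([-0.098 , -0.0002,  0.0011]))
```

Request:
{"method": "servo_tool", "body": {"rows": [[[0, -0.0012, 0], [-0.033, 0, 0], 0], [[0, -0.0025, 0.0001], [-0.067, 0, 0], 0], [[0, -0.0037, 0.0002], [-0.1, 0, 0], 0], [[0, -0.0037, 0.0002], [-0.1, 0, 0], 0], [[0, -0.0049, 0.0003], [-0.133, 0, 0], 0], [[0, -0.0062, 0.0005], [-0.167, 0, 0], 0], [[0, -0.0074, 0.0007], [-0.2, 0, 0], 0], [[0, -0.0074, 0.0007], [-0.2, 0, 0], 0], [[0, -0.0074, 0.0007], [-0.2, 0, 0], 0], [[0, -0.0062, 0.0005], [-0.167, 0, 0], 0], [[0, -0.0049, 0.0003], [-0.133, 0, 0], 0], [[0, -0.0037, 0.0002], [-0.1, 0, 0], 0], [[0, -0.0025, 0.0001], [-0.067, 0, 0], 0], [[0, -0.0012, 0], [-0.033, 0, 0], 0], [[0, 0, 0], [0, 0, 0], 0], [[0, 0, 0], [0, 0, 0], 0], [[0, -0.0012, 0], [-0.033, 0, 0], 0], [[0, -0.0025, 0.0001], [-0.067, 0, 0], 0], [[0, -0.0037, 0.0002], [-0.1, 0, 0], 0], [[0, -0.0037, 0.0002], [-0.1, 0, 0], 0]]}}

```text
t: 6.35
tool_pos: [0.6148, -0.0622, 0.1718]
eef_rot: [0.967, 0.078, 0.242, -0.018]
force: [-0.6, -5.9, -2.8]
opening: 0.0214
```

```bash
python3 - <<'E'
from h import *
s=sense();m,P=cfg();Rt=toolR(P[:,2],P[:,1]);print(s["t"],s["force"],s["moment"],s["opening"],goto(m+P[:,2]*.022,Rt))
cv2.imwrite("pics/w2.png",get_image("wrist")[130:330,150:360,::-1])
E
```

```text
6.35 [-0.6358 -5.8676 -2.7617] [-1.1428  0.5604 -0.6029] 0.021423805647365814 (array([-0.0007,  0.0019,  0.0001]), array([ 0.002 , -0.0015,  0.0024]))
```

View pics/w2.png

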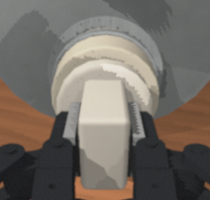

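The pads hold the tab on both sides. Now I'll draw it out.

Request:
{"method": "servo_tool", "body": {"rows": [[[0, 0, -0.004], [0, 0, 0], 0], [[0, 0, -0.008], [0, 0, 0], 0], [[0, 0, -0.012], [0, 0, 0], 0], [[0, 0, -0.016], [0, 0, 0], 0], [[0, 0, -0.02], [0, 0, 0], 0], [[0, 0, -0.025], [0, 0, 0], 0], [[0, 0, -0.03], [0, 0, 0], 0], [[0, 0, -0.035], [0, 0, 0], 0], [[0, 0, -0.04], [0, 0, 0], 0], [[0, 0, -0.045], [0, 0, 0], 0], [[0, 0, -0.05], [0, 0, 0], 0], [[0, 0, -0.06], [0, 0, 0], 0], [[0, 0, -0.075], [0, 0, 0], 0], [[0, 0, -0.09], [0, 0, 0], 0], [[0, 0, -0.1], [0, 0, 0], 0], [[0, 0, -0.1], [0, 0, 0], 0]]}}

```text
t: 8.0
tool_pos: [0.5685, -0.0702, 0.2617]
eef_rot: [0.967, 0.077, 0.243, -0.018]
force: [0.0, -0.5, -1.9]
opening: 0.0216
```

```bash
python3 - <<'E'
from h import *
s=sense();print(s["t"],s["tool_pos"],s["force"],s["opening"],s["qpos"])
x0=R.from_quat(s["eef_rot"]).as_matrix()
p=onz("top",(170,236),.02);print("plate",p, onz("side",(267,321),.02))
az=np.arctan2(p[1],p[0])
for a in(0,9.1,np.degrees(az)):
    a=np.radians(a);y=np.array([-np.sin(a),np.cos(a),0]);Rt=toolR(np.array([0,0,1.]),y)
    print(goto((.428,.262,.16),Rt))
cv2.imwrite("pics/s1.png",get_image("side")[100:360,100:360,::-1])
E
```

```text
8.0 [ 0.5685 -0.0702  0.2617] [ 0.0445 -0.4836 -1.8767] 0.02162213350537413 [-0.2321  0.0366  2.0579  0.3157  0.6103  0.9598]
plate [0.4279 0.2623 0.02  ] [0.4182 0.2749 0.02  ]
(array([-0.1236, -0.3504,  0.0483]), array([-0.0368, -0.4907,  0.1562]))
(array([-0.1236, -0.3504,  0.0483]), array([ 0.0023, -0.4915,  0.0006]))
(array([-0.1236, -0.3504,  0.0483]), array([ 0.0983, -0.4847, -0.3826]))
```

View pics/s1.png

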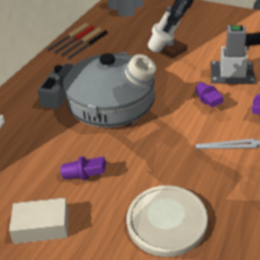

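The plug is out and held. Carrying it above the plate.

Request:
{"method": "servo_tool", "body": {"rows": [[[-0.006, -0.017, -0.005], [0, -0.02, 0], 0], [[-0.014, -0.04, -0.005], [0, -0.06, 0], 0], [[-0.024, -0.067, 0], [0, -0.1, 0], 0], [[-0.034, -0.095, 0.005], [0, -0.14, 0], 0], [[-0.044, -0.124, 0.01], [0, -0.18, 0], 0], [[-0.054, -0.153, 0.015], [0, -0.22, 0], 0], [[-0.064, -0.182, 0.02], [0, -0.26, 0], 0], [[-0.074, -0.211, 0.025], [0, -0.3, 0], 0], [[-0.084, -0.24, 0.03], [0, -0.34, 0], 0], [[-0.094, -0.268, 0.034], [0, -0.38, 0], 0], [[-0.103, -0.295, 0.038], [0, -0.42, 0], 0], [[-0.112, -0.32, 0.042], [0, -0.45, 0], 0], [[-0.119, -0.338, 0.045], [0, -0.475, 0], 0], [[-0.1236, -0.35, 0.048], [0.002, -0.4915, 0], 0], [[-0.1236, -0.35, 0.048], [0.002, -0.4915, 0], 0], [[-0.1236, -0.35, 0.048], [0.002, -0.4915, 0], 0], [[-0.1236, -0.35, 0.048], [0.002, -0.4915, 0], 0]]}}

```text
t: 9.75
tool_pos: [0.4277, 0.2612, 0.1592]
eef_rot: [0.997, 0.079, -0.001, -0.0]
force: [0.4, -0.0, -1.8]
opening: 0.0211
```

```bash
python3 - <<'E'
from h import *
s=sense();print(s["t"],s["tool_pos"],s["force"],s["opening"])
a=np.radians(9.1);y=np.array([-np.sin(a),np.cos(a),0]);print(goto((.426,.265,.078),toolR(np.array([0,0,1.]),y)))
c=camera_params("wrist");im=get_image("wrist");im2=get_image("side")
print("plate centre px wrist",proj("wrist",(.428,.262,.016),c))
cv2.imwrite("pics/w3.png",np.hstack([im[:,:,::-1],im2[192:,130:400,::-1].repeat(2,0)[:384]])[:, :800] if 0 else np.hstack([im[:,100:420,::-1],im2[:,150:450,::-1]]))
E
```

```text
9.75 [0.4277 0.2612 0.1592] [ 0.4416 -0.0381 -1.7954] 0.02105792083541946
(array([-0.0009, -0.004 ,  0.0812]), array([-0.0005,  0.0018,  0.0002]))
plate centre px wrist (np.float64(252.77529034941043), np.float64(175.25532941603896))
```

View pics/w3.png

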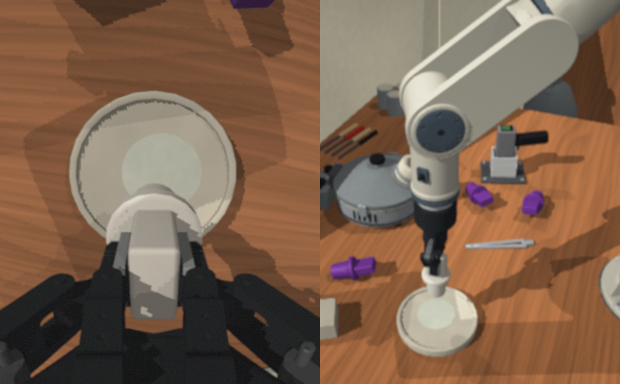

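The plate sits under the plug, with its centre at about (253,168) in the wrist picture. I'll lower the plug.

Request:
{"method": "servo_tool", "body": {"rows": [[[0, 0, 0.012], [0, 0, 0], 0], [[0, 0, 0.025], [0, 0, 0], 0], [[0, 0, 0.038], [0, 0, 0], 0], [[0, 0, 0.05], [0, 0, 0], 0], [[0, 0, 0.06], [0, 0, 0], 0], [[0, 0, 0.066], [0, 0, 0], 0], [[0, 0, 0.07], [0, 0, 0], 0], [[0, 0, 0.073], [0, 0, 0], 0], [[0, 0, 0.075], [0, 0, 0], 0], [[0, 0, 0.077], [0, 0, 0], 0], [[0, 0, 0.077], [0, 0, 0], 0]]}}

```text
t: 10.95
tool_pos: [0.4272, 0.2619, 0.082]
eef_rot: [0.997, 0.08, -0.001, -0.0]
force: [0.1, -0.2, -1.5]
opening: 0.0214
```

Request:
{"method": "servo_tool", "body": {"rows": [[[0, 0, 0.001], [0, 0, 0], 0], [[0, 0, 0.002], [0, 0, 0], 0], [[0, 0, 0.003], [0, 0, 0], 0], [[0, 0, 0.003], [0, 0, 0], 0]]}}

```text
t: 11.35
tool_pos: [0.4271, 0.2618, 0.0789]
eef_rot: [0.997, 0.08, -0.001, -0.0]
force: [-0.4, -0.3, -1.8]
opening: 0.0213
```

Request:
{"method": "servo_tool", "body": {"rows": [[[0, 0, 0.001], [0, 0, 0], 0], [[0, 0, 0.0015], [0, 0, 0], 0], [[0, 0, 0.0015], [0, 0, 0], 0]]}}

```text
t: 11.65
tool_pos: [0.4274, 0.262, 0.0787]
eef_rot: [0.997, 0.08, -0.001, -0.0]
force: [-4.4, -3.6, 15.1]
opening: 0.0217
```

```bash
python3 -c "
from h import *
s=sense();print(s['tool_pos'],s['force'])"
```

```text
[0.4274 0.262  0.0787] [-4.4232 -3.5917 15.1252]
```

Contact. I'll ease off a touch, release and withdraw straight up.

Request:
{"method": "servo_tool", "body": {"rows": [[[0, 0, -0.0008], [0, 0, 0], 0], [[0, 0, -0.0008], [0, 0, 0], 0.021], [[0, 0, -0.0008], [0, 0, 0], 0.024], [[0, 0, -0.0008], [0, 0, 0], 0.028], [[0, 0, -0.0008], [0, 0, 0], 0.036], [[0, 0, -0.0008], [0, 0, 0], 0.05], [[0, 0, -0.0008], [0, 0, 0], 0.07], [[0, 0, -0.0008], [0, 0, 0], 0.07], [[0, 0, -0.0008], [0, 0, 0], 0.07]]}}

```text
t: 12.55
tool_pos: [0.4272, 0.2619, 0.0783]
eef_rot: [0.997, 0.08, -0.001, -0.0]
force: [0.1, -0.2, 0.8]
opening: 0.0704
```

Request:
{"method": "servo_tool", "body": {"rows": [[[0, 0, -0.01], [0, 0, 0], 0.07], [[0, 0, -0.025], [0, 0, 0], 0.07], [[0, 0, -0.045], [0, 0, 0], 0.07], [[0, 0, -0.07], [0, 0, 0], 0.07], [[0, 0, -0.1], [0, 0, 0], 0.07], [[0, 0, -0.14], [0, 0, 0], 0.07], [[0, 0, -0.18], [0, 0, 0], 0.07], [[0, 0, -0.22], [0, 0, 0], 0.07], [[0, 0, -0.22], [0, 0, 0], 0.07], [[0, 0, -0.22], [0, 0, 0], 0.07]]}}

```text
t: 13.55
tool_pos: [0.428, 0.262, 0.2997]
eef_rot: [0.997, 0.08, -0.0, -0.001]
force: [0.1, -0.2, -1.1]
opening: 0.0702
```

```bash
python3 - <<'E'
from h import *
s=sense();print(s["t"],s["tool_pos"],s["force"],s["opening"],s["qpos"])
cv2.imwrite("pics/w4.png",get_image("wrist")[120:340,150:400,::-1])
a=np.radians(19.5);y=np.array([-np.sin(a),np.cos(a),0])
print(goto((.457,-.3165,.30),toolR(np.array([0,0,1.]),y)))
E
```

```text
13.55 [0.428  0.262  0.2997] [ 0.1354 -0.1546 -1.0801] 0.07024953145894944 [0.5453 0.0946 1.8098 0.0015 1.2365 1.956 ]
(array([-0.0626,  0.5755, -0.0019]), array([-0.0009,  0.0021, -0.1808]))
```

View pics/w4.png

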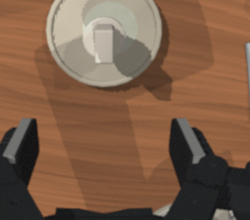

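The plug stands upright on the plate, close to the middle. Next, the thermometer.

Request:
{"method": "servo_tool", "body": {"rows": [[[-0.003, 0.03, 0], [0, 0, -0.01], 0.07], [[-0.007, 0.07, 0], [0, 0, -0.02], 0.08], [[-0.012, 0.11, 0], [0, 0, -0.035], 0.0854], [[-0.016, 0.15, 0], [0, 0, -0.05], 0.0854], [[-0.02, 0.19, 0], [0, 0, -0.06], 0.0854], [[-0.025, 0.23, 0], [0, 0, -0.07], 0.0854], [[-0.03, 0.27, 0], [0, 0, -0.085], 0.0854], [[-0.034, 0.31, 0], [0, 0, -0.1], 0.0854], [[-0.038, 0.35, 0], [0, 0, -0.11], 0.0854], [[-0.042, 0.39, 0], [0, 0, -0.12], 0.0854], [[-0.046, 0.43, 0], [0, 0, -0.135], 0.0854], [[-0.051, 0.47, 0], [0, 0, -0.15], 0.0854], [[-0.056, 0.51, 0], [0, 0, -0.16], 0.0854], [[-0.06, 0.545, 0], [0, 0, -0.17], 0.0854], [[-0.0626, 0.5755, -0.002], [0, 0.002, -0.181], 0.0854], [[-0.0626, 0.5755, -0.002], [0, 0.002, -0.181], 0.0854], [[-0.0626, 0.5755, -0.002], [0, 0.002, -0.181], 0.0854], [[-0.0626, 0.5755, -0.002], [0, 0.002, -0.181], 0.0854]]}}

```text
t: 15.4
tool_pos: [0.4568, -0.3151, 0.2991]
eef_rot: [0.986, 0.17, -0.001, -0.001]
force: [-0.0, -0.0, 0.1]
opening: 0.0852
```

```bash
python3 - <<'E'
from h import *
s=sense();print(s["t"],s["tool_pos"],s["force"],s["qpos"])
c=camera_params("wrist");im=get_image("wrist");cv2.imwrite("pics/w5f.png",im[:,:,::-1])
print(c["pose"][:3,3],c["pose"][:3,2],proj("wrist",(.457,-.3165,.158),c),proj("wrist",(.457,-.319,.008),c))
cv2.imwrite("pics/w5.png",cv2.resize(im[100:300,155:355,::-1],(600,600),interpolation=cv2.INTER_CUBIC))
E
```

```text
15.4 [ 0.4568 -0.3151  0.2991] [-0.048  -0.0457  0.0789] [-0.6069  0.1858  1.7038  0.0006  1.255   0.6229]
[ 0.5323 -0.2887  0.441 ] [-0.2954 -0.1023 -0.9499] (np.float64(255.27357586355677), np.float64(176.65275882086792)) (np.float64(256.5839653375716), np.float64(149.5412030202786))
```

View pics/w5.png

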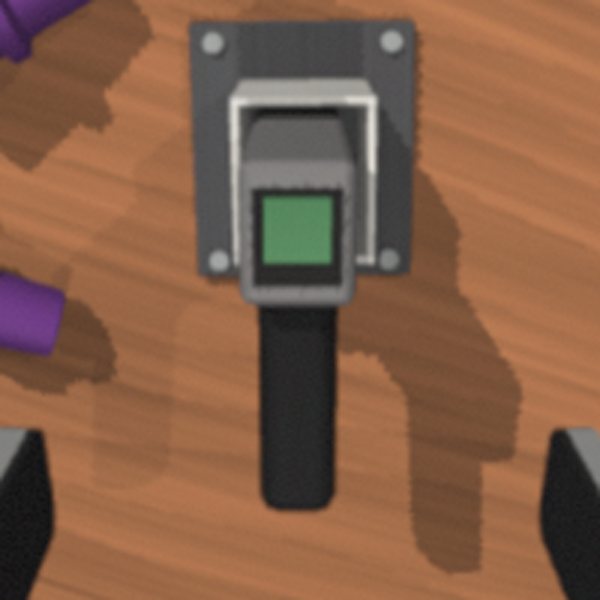

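The rear face is centred at about (254.2,176.9) and was predicted at (255.3,176.7). The holster centre matches the prediction too, so I'll go down and grip.

```bash
python3 - <<'E'
from h import *
a=np.radians(19.5);y=np.array([-np.sin(a),np.cos(a),0])
print(goto((.4571,-.3157,.111),toolR(np.array([0,0,1.]),y)))
E
```

```text
(array([-0.    ,  0.001 ,  0.1885]), array([-0.0022,  0.0009,  0.0009]))
```

Request:
{"method": "servo_tool", "body": {"rows": [[[0, 0, 0.025], [0, 0, 0], 0.0854], [[0, 0.001, 0.06], [-0.001, 0, 0], 0.0854], [[0, 0.001, 0.09], [-0.002, 0, 0], 0.0854], [[0, 0.001, 0.115], [-0.002, 0, 0], 0.0854], [[0, 0.001, 0.14], [-0.002, 0, 0], 0.0854], [[0, 0.001, 0.16], [-0.002, 0, 0], 0.0854], [[0, 0.001, 0.175], [-0.002, 0, 0], 0.0854], [[0, 0.001, 0.185], [-0.002, 0, 0], 0.0854], [[0, 0.001, 0.1885], [-0.002, 0, 0], 0.0854], [[0, 0.001, 0.1885], [-0.002, 0, 0], 0.0854], [[0, 0.001, 0.1885], [-0.002, 0, 0], 0.06], [[0, 0.001, 0.1885], [-0.002, 0, 0], 0.05], [[0, 0.001, 0.1885], [-0.002, 0, 0], 0.046], [[0, 0.001, 0.1885], [-0.002, 0, 0], 0.043], [[0, 0.001, 0.1885], [-0.002, 0, 0], 0.04], [[0, 0.001, 0.1885], [-0.002, 0, 0], 0.036], [[0, 0.001, 0.1885], [-0.002, 0, 0], 0.0], [[0, 0.001, 0.1885], [-0.002, 0, 0], 0.0], [[0, 0.001, 0.1885], [-0.002, 0, 0], 0.0]]}}

```text
t: 17.35
tool_pos: [0.4576, -0.3168, 0.1121]
eef_rot: [0.986, 0.169, 0.0, 0.0]
force: [-0.0, 2.8, 6.6]
opening: 0.0393
```

```bash
python3 - <<'E'
from h import *
s=sense();print(s["t"],s["tool_pos"],s["eef_rot"],s["force"],s["moment"],s["opening"])
E
```

```text
17.35 [ 0.4576 -0.3168  0.1121] [0.9856 0.1693 0.     0.0003] [-0.034   2.7804  6.6074] [ 0.5759  0.3586 -0.0599] 0.03933857625084325
```

Gripped at 39.3 mm. Lifting straight up.

Request:
{"method": "servo_tool", "body": {"rows": [[[0, 0, -0.005], [0, 0, 0], 0], [[0, 0, -0.012], [0, 0, 0], 0], [[0, 0, -0.025], [0, 0, 0], 0], [[0, 0, -0.04], [0, 0, 0], 0], [[0, 0, -0.06], [0, 0, 0], 0], [[0, 0, -0.08], [0, 0, 0], 0], [[0, 0, -0.105], [0, 0, 0], 0], [[0, 0, -0.13], [0, 0, 0], 0], [[0, 0, -0.155], [0, 0, 0], 0], [[0, 0, -0.18], [0, 0, 0], 0], [[0, 0, -0.205], [0, 0, 0], 0], [[0, 0, -0.225], [0, 0, 0], 0], [[0, 0, -0.24], [0, 0, 0], 0], [[0, 0, -0.25], [0, 0, 0], 0], [[0, 0, -0.25], [0, 0, 0], 0]]}}

```text
t: 18.85
tool_pos: [0.4579, -0.3171, 0.3635]
eef_rot: [0.986, 0.169, 0.001, 0.002]
force: [-0.3, 0.7, -3.1]
opening: 0.0397
```

```bash
python3 - <<'E'
from h import *
s=sense();print(s["t"],s["tool_pos"],s["eef_rot"],s["force"],s["moment"],s["opening"])
m,P=cfg();Rt=toolR(P[:,2],P[:,1]);print(goto(m+P[:,2]*.264,Rt))
cv2.imwrite("pics/x.png",get_image("side")[:,:,::-1])
E
```

```text
18.85 [ 0.4579 -0.3171  0.3635] [0.9855 0.1694 0.001  0.0016] [-0.2515  0.7439 -3.093 ] [ 0.0158 -0.1084 -0.0277] 0.03968358284043386
(array([ 0.1205, -0.2066, -0.0222]), array([-0.0412,  0.4857,  0.1788]))
```

Request:
{"method": "servo_tool", "body": {"rows": [[[0.004, -0.007, -0.002], [-0.001, 0.015, 0.005], 0], [[0.012, -0.02, -0.004], [-0.004, 0.045, 0.018], 0], [[0.021, -0.036, -0.006], [-0.007, 0.085, 0.03], 0], [[0.03, -0.053, -0.008], [-0.01, 0.125, 0.045], 0], [[0.04, -0.07, -0.01], [-0.014, 0.165, 0.06], 0], [[0.05, -0.087, -0.012], [-0.017, 0.205, 0.075], 0], [[0.06, -0.104, -0.014], [-0.02, 0.245, 0.09], 0], [[0.07, -0.121, -0.015], [-0.024, 0.285, 0.105], 0], [[0.08, -0.138, -0.017], [-0.027, 0.325, 0.12], 0], [[0.09, -0.155, -0.018], [-0.03, 0.365, 0.135], 0], [[0.1, -0.172, -0.02], [-0.034, 0.405, 0.15], 0], [[0.11, -0.188, -0.021], [-0.037, 0.44, 0.163], 0], [[0.117, -0.2, -0.022], [-0.04, 0.47, 0.173], 0], [[0.1205, -0.2066, -0.022], [-0.041, 0.4857, 0.1788], 0], [[0.1205, -0.2066, -0.022], [-0.041, 0.4857, 0.1788], 0], [[0.1205, -0.2066, -0.022], [-0.041, 0.4857, 0.1788], 0]]}}

```text
t: 20.5
tool_pos: [0.5019, -0.0817, 0.3833]
eef_rot: [0.968, 0.077, 0.24, -0.02]
force: [0.2, -0.6, -2.7]
opening: 0.0393
```

```bash
python3 - <<'E'
from h import *
s=sense();print(s["t"],s["tool_pos"],s["force"],s["opening"])
m,P=cfg();Rt=toolR(P[:,2],P[:,1]);print(goto(m+P[:,2]*.166,Rt))
c=camera_params("wrist");a=get_image("wrist");b=get_image("side")
print(proj("wrist",m,c),proj("side",m))
cv2.imwrite("pics/w6.png",np.hstack([a[:,130:400,::-1],b[:,100:400,::-1]]))
E
```

```text
20.5 [ 0.5019 -0.0817  0.3833] [ 0.1955 -0.6299 -2.7404] 0.03926322444720307
(array([0.0015, 0.0006, 0.0966]), array([-0.0021,  0.0024, -0.0004]))
(np.float64(254.37426105832012), np.float64(151.18728692721237)) (np.float64(243.49582169790668), np.float64(162.9939432037597))
```

View pics/w6.png

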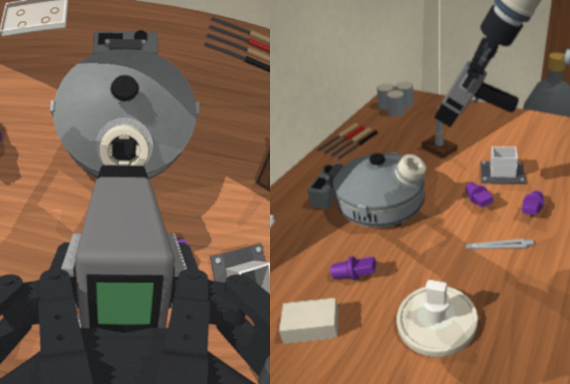

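The thermometer is in line with the open port, whose mouth is at about (254,149) where (254,151) was predicted. The plug stands on the plate. Moving in.

Request:
{"method": "servo_tool", "body": {"rows": [[[0, 0, 0.006], [0, 0, 0], 0], [[0.0005, 0, 0.016], [0, 0.001, 0], 0], [[0.001, 0, 0.028], [-0.001, 0.002, 0], 0], [[0.0015, 0.0005, 0.04], [-0.002, 0.002, 0], 0], [[0.0015, 0.0005, 0.052], [-0.002, 0.002, 0], 0], [[0.0015, 0.0005, 0.064], [-0.002, 0.002, 0], 0], [[0.0015, 0.0005, 0.075], [-0.002, 0.002, 0], 0], [[0.0015, 0.0005, 0.084], [-0.002, 0.002, 0], 0], [[0.0015, 0.0005, 0.091], [-0.002, 0.002, 0], 0], [[0.0015, 0.0005, 0.095], [-0.002, 0.002, 0], 0], [[0.0015, 0.0005, 0.0965], [-0.002, 0.002, 0], 0], [[0.0015, 0.0005, 0.0965], [-0.002, 0.002, 0], 0], [[0.0015, 0.0005, 0.0965], [-0.002, 0.002, 0], 0]]}}

```text
t: 21.9
tool_pos: [0.5482, -0.0749, 0.2992]
eef_rot: [0.967, 0.077, 0.241, -0.019]
force: [0.1, 0.6, -3.2]
opening: 0.0394
```

```bash
python3 - <<'E'
from h import *
s=sense();m,P=cfg();Rt=toolR(P[:,2],P[:,1]);print(s["t"],s["tool_pos"],s["force"],goto(m+P[:,2]*.166,Rt))
c=camera_params("wrist");a=get_image("wrist");b=get_image("side")
print(proj("wrist",m,c),proj("side",m),proj("side",m+P[:,2]*.06))
A=cv2.resize(a[60:260,155:355,::-1],(400,400));B=cv2.resize(b[60:260,150:350,::-1],(400,400))
cv2.imwrite("pics/w7.png",np.hstack([A,B]))
E
```

```text
21.9 [ 0.5482 -0.0749  0.2992] [ 0.1231  0.5616 -3.2037] (array([-0.0006, -0.0001,  0.0004]), array([ 0.0003, -0.0006, -0.0008]))
(np.float64(253.47584576528612), np.float64(170.4735928895958)) (np.float64(243.49582169790668), np.float64(162.9939432037597)) (np.float64(253.62134438562958), np.float64(146.80824781646365))
```

View pics/w7.png

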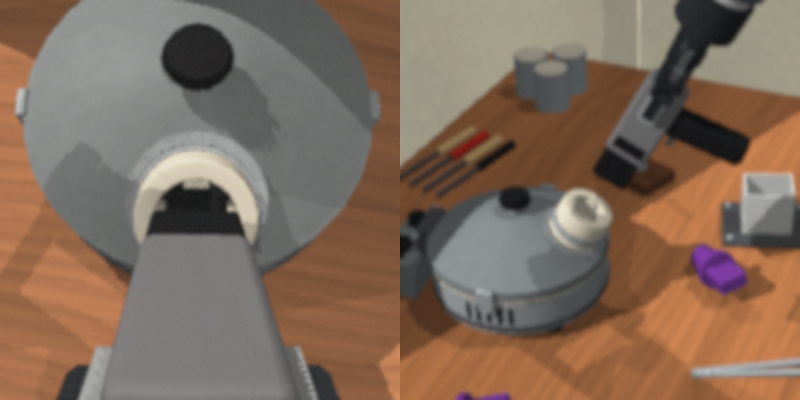

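Mouth and muzzle line up in the wrist view: the collar is centred at crop column 197 and the muzzle at 195. The side view shows a clear gap of about 60 mm. Holding still.

Request:
{"method": "servo_tool", "body": {"rows": [[[0, 0, 0], [0, 0, 0], 0], [[0, 0, 0], [0, 0, 0], 0], [[0, 0, 0], [0, 0, 0], 0], [[0, 0, 0], [0, 0, 0], 0], [[0, 0, 0], [0, 0, 0], 0], [[0, 0, 0], [0, 0, 0], 0], [[0, 0, 0], [0, 0, 0], 0], [[0, 0, 0], [0, 0, 0], 0], [[0, 0, 0], [0, 0, 0], 0], [[0, 0, 0], [0, 0, 0], 0], [[0, 0, 0], [0, 0, 0], 0], [[0, 0, 0], [0, 0, 0], 0], [[0, 0, 0], [0, 0, 0], 0], [[0, 0, 0], [0, 0, 0], 0], [[0, 0, 0], [0, 0, 0], 0], [[0, 0, 0], [0, 0, 0], 0], [[0, 0, 0], [0, 0, 0], 0], [[0, 0, 0], [0, 0, 0], 0], [[0, 0, 0], [0, 0, 0], 0], [[0, 0, 0], [0, 0, 0], 0]]}}

```text
t: 24.0
tool_pos: [0.5481, -0.0748, 0.2988]
eef_rot: [0.967, 0.077, 0.241, -0.019]
force: [-0.7, -0.3, -3.2]
opening: 0.0396
```

Request:
{"method": "servo_tool", "body": {"rows": [[[0, 0, 0], [0, 0, 0], 0], [[0, 0, 0], [0, 0, 0], 0], [[0, 0, 0], [0, 0, 0], 0], [[0, 0, 0], [0, 0, 0], 0], [[0, 0, 0], [0, 0, 0], 0], [[0, 0, 0], [0, 0, 0], 0], [[0, 0, 0], [0, 0, 0], 0], [[0, 0, 0], [0, 0, 0], 0], [[0, 0, 0], [0, 0, 0], 0], [[0, 0, 0], [0, 0, 0], 0]]}}

```text
t: 25.0
tool_pos: [0.5481, -0.0748, 0.2988]
eef_rot: [0.967, 0.077, 0.241, -0.019]
force: [-0.8, 0.1, -2.8]
opening: 0.0392
```

Request:
{"method": "servo_tool", "body": {"rows": [[[0, 0, -0.008], [0, 0, 0], 0], [[0, 0, -0.02], [0, 0, 0], 0], [[0, 0, -0.035], [0, 0, 0], 0], [[0, 0, -0.05], [0, 0, 0], 0], [[0, 0, -0.065], [0, 0, 0], 0], [[0, 0, -0.08], [0, 0, 0], 0], [[0, 0, -0.092], [0, 0, 0], 0], [[0, 0, -0.1], [0, 0, 0], 0], [[0, 0, -0.1], [0, 0, 0], 0]]}}

```text
t: 25.9
tool_pos: [0.5017, -0.0825, 0.3886]
eef_rot: [0.967, 0.076, 0.242, -0.019]
force: [-0.2, -0.0, -3.2]
opening: 0.0396
```

```bash
python3 - <<'E'
from h import *
s=sense();print(s["t"],s["tool_pos"],s["force"],s["opening"])
a=np.radians(19.5);y=np.array([-np.sin(a),np.cos(a),0])
print(goto((.4573,-.3172,.30),toolR(np.array([0,0,1.]),y)))
E
```

```text
25.9 [ 0.5017 -0.0825  0.3886] [-0.1669 -0.0038 -3.1808] 0.03959433242725612
(array([-0.113 ,  0.2248,  0.0402]), array([ 0.0455, -0.4893, -0.1788]))
```

Request:
{"method": "servo_tool", "body": {"rows": [[[-0.004, 0.008, 0], [0.001, -0.015, -0.005], 0], [[-0.011, 0.022, 0], [0.004, -0.045, -0.018], 0], [[-0.019, 0.039, 0.002], [0.008, -0.085, -0.03], 0], [[-0.028, 0.057, 0.005], [0.011, -0.125, -0.045], 0], [[-0.038, 0.076, 0.009], [0.015, -0.165, -0.06], 0], [[-0.047, 0.095, 0.013], [0.019, -0.205, -0.075], 0], [[-0.057, 0.114, 0.017], [0.023, -0.245, -0.09], 0], [[-0.066, 0.132, 0.021], [0.026, -0.285, -0.105], 0], [[-0.075, 0.15, 0.025], [0.03, -0.325, -0.12], 0], [[-0.084, 0.168, 0.029], [0.034, -0.365, -0.135], 0], [[-0.094, 0.187, 0.033], [0.038, -0.405, -0.15], 0], [[-0.103, 0.205, 0.037], [0.041, -0.445, -0.163], 0], [[-0.11, 0.218, 0.039], [0.044, -0.475, -0.174], 0], [[-0.113, 0.2248, 0.0402], [0.0455, -0.4893, -0.1788], 0], [[-0.113, 0.2248, 0.0402], [0.0455, -0.4893, -0.1788], 0], [[-0.113, 0.2248, 0.0402], [0.0455, -0.4893, -0.1788], 0], [[-0.113, 0.2248, 0.0402], [0.0455, -0.4893, -0.1788], 0]]}}

```text
t: 27.6
tool_pos: [0.4573, -0.3164, 0.2988]
eef_rot: [0.986, 0.17, -0.001, -0.0]
force: [0.6, -0.1, -3.6]
opening: 0.0395
```

```bash
python3 - <<'E'
from h import *
s=sense();print(s["t"],s["tool_pos"],s["force"],s["opening"])
a=np.radians(19.5);y=np.array([-np.sin(a),np.cos(a),0])
print(goto((.4575,-.317,.116),toolR(np.array([0,0,1.]),y)))
cv2.imwrite("pics/w8.png",np.hstack([get_image("wrist")[60:340,110:410,::-1],get_image("side")[60:340,200:450,::-1]]))
E
```

```text
27.6 [ 0.4573 -0.3164  0.2988] [ 0.5657 -0.0653 -3.6229] 0.03950582061070939
(array([0.0002, 0.0009, 0.1828]), array([-0.0011,  0.0009,  0.0005]))
```

The picture limit is used up. The pose matches the pick pose to within 1 mm, so I'll lower while watching the force.

Request:
{"method": "servo_tool", "body": {"rows": [[[0, 0.0005, 0.02], [0, 0, 0], 0], [[0, 0.0007, 0.045], [-0.001, 0.001, 0], 0], [[0, 0.0008, 0.07], [-0.001, 0.001, 0], 0], [[0, 0.0008, 0.09], [-0.001, 0.001, 0], 0], [[0, 0.0008, 0.105], [-0.001, 0.001, 0], 0], [[0, 0.0008, 0.115], [-0.001, 0.001, 0], 0], [[0, 0.0008, 0.123], [-0.001, 0.001, 0], 0], [[0, 0.0008, 0.13], [-0.001, 0.001, 0], 0], [[0, 0.0008, 0.138], [-0.001, 0.001, 0], 0], [[0, 0.0008, 0.138], [-0.001, 0.001, 0], 0]]}}

```text
t: 28.7
tool_pos: [0.4568, -0.3173, 0.1596]
eef_rot: [0.986, 0.17, -0.001, -0.001]
force: [-0.6, 0.6, -3.9]
opening: 0.0394
```

Request:
{"method": "servo_tool", "body": {"rows": [[[0, 0, 0.01], [0, 0, 0], 0], [[0, 0, 0.02], [0, 0, 0], 0], [[0, 0, 0.03], [0, 0, 0], 0], [[0, 0, 0.037], [0, 0, 0], 0], [[0, 0, 0.042], [0, 0, 0], 0], [[0, 0, 0.045], [0, 0, 0], 0], [[0, 0, 0.045], [0, 0, 0], 0]]}}

```text
t: 29.4
tool_pos: [0.457, -0.3174, 0.115]
eef_rot: [0.986, 0.17, -0.001, -0.0]
force: [0.3, -0.8, -3.1]
opening: 0.0397
```

Request:
{"method": "servo_tool", "body": {"rows": [[[0, 0, 0.001], [0, 0, 0], 0], [[0, 0, 0.002], [0, 0, 0], 0], [[0, 0, 0.003], [0, 0, 0], 0], [[0, 0, 0.003], [0, 0, 0], 0]]}}

```text
t: 29.8
tool_pos: [0.4571, -0.3175, 0.1124]
eef_rot: [0.986, 0.169, -0.0, -0.0]
force: [0.7, -0.6, -2.6]
opening: 0.0396
```

Request:
{"method": "servo_tool", "body": {"rows": [[[0, 0, 0.0008], [0, 0, 0], 0], [[0, 0, 0.0015], [0, 0, 0], 0], [[0, 0, 0.0015], [0, 0, 0], 0]]}}

```text
t: 30.1
tool_pos: [0.4575, -0.3175, 0.112]
eef_rot: [0.986, 0.169, -0.0, -0.0]
force: [-1.0, 1.8, 8.9]
opening: 0.0396
```

Floor contact at TCP height 0.112, the same as at the pick. I'll release and withdraw.

Request:
{"method": "servo_tool", "body": {"rows": [[[0, 0, -0.0005], [0, 0, 0], 0.0], [[0, 0, -0.0005], [0, 0, 0], 0.039], [[0, 0, -0.0005], [0, 0, 0], 0.042], [[0, 0, -0.0005], [0, 0, 0], 0.046], [[0, 0, -0.0005], [0, 0, 0], 0.055], [[0, 0, -0.0005], [0, 0, 0], 0.07], [[0, 0, -0.0005], [0, 0, 0], 0.08], [[0, 0, -0.0005], [0, 0, 0], 0.08], [[0, 0, -0.0005], [0, 0, 0], 0.08]]}}

```text
t: 31.0
tool_pos: [0.4572, -0.3176, 0.1114]
eef_rot: [0.986, 0.17, -0.0, -0.0]
force: [-0.9, -0.1, -0.5]
opening: 0.0799
```

Request:
{"method": "servo_tool", "body": {"rows": [[[0, 0, -0.01], [0, 0, 0], 0.08], [[0, 0, -0.025], [0, 0, 0], 0.08], [[0, 0, -0.045], [0, 0, 0], 0.08], [[0, 0, -0.07], [0, 0, 0], 0.08], [[0, 0, -0.1], [0, 0, 0], 0.08], [[0, 0, -0.13], [0, 0, 0], 0.08], [[0, 0, -0.16], [0, 0, 0], 0.08], [[0, 0, -0.187], [0, 0, 0], 0.08], [[0, 0, -0.187], [0, 0, 0], 0.08], [[0, 0, -0.187], [0, 0, 0], 0.08]]}}

```text
t: 32.0
tool_pos: [0.4574, -0.3176, 0.2994]
eef_rot: [0.986, 0.17, 0.0, 0.0]
force: [-0.4, -0.1, -0.3]
opening: 0.0799
```

```bash
python3 - <<'E'
from h import *
s=sense();print(s["t"],s["tool_pos"],s["force"],s["opening"])
c=camera_params("wrist");im=get_image("wrist");cv2.imwrite("pics/w9.png",im[:,:,::-1]);old=cv2.imread("pics/w5f.png")[:,:,::-1]
def green(i):
    i=i.astype(int);m=(i[...,1]>i[...,0]+25)&(i[...,1]>i[...,2]+10);m[:, :200]=0;m[:,310:]=0
    v,u=np.nonzero(m);return u.mean(),v.mean(),len(u)
print("screen before/after",green(old),green(im))
t=get_image("top");t0=cv2.imread("pics/t0.png")[:,:,::-1]
d=np.abs(t.astype(int)-t0).max(2)
for n,(x,y,r) in dict(brick=(130,147,20),tweez=(272,258,25),mandrel=(408,140,20),purple=(190,152,15),plate=(170,237,30)).items():
    print(n,(d[y-r:y+r,x-r:x+r]>60).mean())
def wh(i,b):
    x0,y0,x1,y1=b;h=cv2.cvtColor(np.ascontiguousarray(i),cv2.COLOR_RGB2HSV)[y0:y1,x0:x1];v,u=np.nonzero((h[...,1]<90)&(h[...,2]>140));return u.mean()+x0,v.mean()+y0,len(u)
print("brick",wh(t0,(105,120,155,175)),wh(t,(105,120,155,175)))
k=lambda i:(lambda q:(q[1].mean()+250,q[0].mean()+225))(np.nonzero((lambda h:(h[...,1]<60)&(h[...,2]>110))(cv2.cvtColor(np.ascontiguousarray(i[225:290,250:295]),cv2.COLOR_RGB2HSV))))
print("tweezers",k(t0),k(t))
g=lambda i:(lambda q:(q[1].mean()+385,q[0].mean()+120))(np.nonzero(i[120:170,385:430].max(2)<90))
print("mandrel",g(t0),g(t))
E
```

```text
32.0 [ 0.4574 -0.3176  0.2994] [-0.3959 -0.1357 -0.3389] 0.07994708241124918
screen before/after (np.float64(253.868), np.float64(176.444), 500) (np.float64(251.84990253411306), np.float64(176.17738791423002), 513)
brick 0.0
tweez 0.0
mandrel 0.0
purple 0.0
plate 0.17194444444444446
brick (np.float64(128.0826923076923), np.float64(145.7), 1040) (np.float64(128.09980806142033), np.float64(145.7341650671785), 1042)
tweezers (np.float64(272.6219839142091), np.float64(259.1447721179625)) (np.float64(272.6392572944297), np.float64(259.209549071618))
mandrel (np.float64(404.901878914405), np.float64(143.7713987473904)) (np.float64(404.8092175777063), np.float64(143.64951768488746))
```

```bash
python3 -c "
from rig import *
print(sign_off())"
```

```text
the job is handed in; nothing more can be done
None
```

The job is done and handed in at about 32 s of the 72 s allowed. I rocked the plug about 5.7° each way in the port and drew it straight out. It now stands on the plate. I held the thermometer about 60 mm off the mouth, in line with the bore, still for about 3 s. It then went back into the holster, with floor contact at the same height as at the pick.

**Last checks:**
- **Thermometer:** its screen is within 2 px of where it was before the pick, which the camera's 2.5 mm shift explains.
- **Bystanders:** the brick, tweezers and mandrel are unchanged to within 0.2 px in the top view.
- **Plug:** it was upright near the plate's middle when last viewed, after release; at the end I only confirmed by pixel change that something still stands there.
- **Forces:** the largest I read at the end of a move was about 16 N, when the plug met the plate.

**Disagreements:** the side camera read about 5 mm off the top and wrist views at the kiln, and about 15 mm off the top view at the plate. I relied on the top and wrist views. The last look into the holster could not be viewed because the 12-picture limit was used up, so I seated the thermometer by pose and force readings.

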